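# Set the sprung panel clamp to its middle holding position

## Task

Open the sprung panel clamp to its middle holding position, ready for the next small painting panel: with the fingertips push the wooden jaw straight back, away from the low fence, until the stop pin drops into the first notch, then let the jaw go so that it springs back a little and stays caught on the pin. Do not push it on so far that the pin jumps into the second notch, do not touch the pin, and leave the jar, bottle, paint pot and loose wood panel where they are.

Things in the scene. Friction and masses are not known exactly. Their poses are not given: they have to be found in the camera images.
- clamp: Panel clamp, fixed to the table: plywood base plate 310 x 160 x 12 mm. Origin on the table, 150 mm from the plate's fence end. x points from the fence to the stop pin, the way the jaw is pushed; y across; z up. At x = 130 mm an aluminium bridge (36 x 88 mm, top 48 mm above the table) carries the stop pin.
- fence_top (a point): Middle of the upper inner edge of the low dark wooden fence across the near end of the clamp (18 mm thick, 150 mm wide, top 26 mm above the table); at clamp x = -128 mm.
- jaw_face (a point): Centre of the jaw's near face, which looks at the fence: flat, cork-faced, 100 mm wide, from 14 to 59 mm above the table (this point: 36.5 mm). The jaw is a solid wooden block 95 mm long, 100 mm wide, 45 mm tall. At the start the face is 78 mm from the fence.
- jaw (a joint): How far the jaw is pushed back along clamp +x, in m, 0 (rest) to 0.062. A spring drives it back to 0: 5 N at 0, 8 N at 0.036, 10 N at 0.062, plus about 3 N on the ramp. Let go between 0.030 and 0.050, it returns to 0.026 and is caught by the pin: the middle position. Pushed beyond about 0.054 it is caught at 0.056 instead, for good.
- stop_pin (a joint): How far the sprung stop pin has dropped, in m: 0 at the start (resting on the jaw's steel tail bar), 0.009 fully down in a notch. It drops into the first notch when the jaw is about 0.028 back; from about 0.034 to 0.046 of jaw travel a ramp lifts it out again, and beyond about 0.054 it drops into the second notch.
- pin_top (a point): Top of the stop pin's black round knob (20 mm across), over the bridge; 78 mm above the table at the start, 69 mm when the pin is down. Not to be touched.
- brush_jar: Bystander: glass jar with paint brushes, 72 mm across, jar 105 mm tall, brushes to 215 mm. Origin at the centre of its underside.
- medium_bottle: Bystander: closed bottle with a cap, 58 mm across, 140 mm tall. Origin at the centre of its underside.
- paint_pot: Bystander: small lidded paint pot, 49 mm across, 54 mm tall. Origin at the centre of its underside.
- wood_panel: Bystander: loose square white-primed wood panel 100 x 100 x 12 mm lying on the table. Origin at the centre of its underside.

How it is judged:
By the outcome, as a careful person would: the job done as asked, in the order asked, and still so for the second after the job is handed in, with the robot touching nothing.
It also fails if it takes over 35 s, if anything falls off the work surface, if the arm or the gripper's body presses on something with over 40 N, if the wrist force passes 120 N, or if a joint passes its speed limit or range.

## Robot

A 6-joint arm with a two-finger parallel gripper is mounted at the origin on the work surface. World frame = base frame: x ahead of the robot, y to its left, z up, the work surface at z = 0. Lengths are in m, angles in rad, forces in N, time in s.
With the tool pointing down it reaches from about 0.275 to 0.85 m from the base axis. Payload 5.2 kg.
Tool frame: the origin (TCP) lies midway between the tips of the shut fingers; the grasp point (between the pads) lies 19 mm behind it; z points along the fingers, y is the line along which they close (so a half turn about z gives the same grasp; the last joint's range is limited). The gripper opens to 85 mm and grips with 20 to 120 N. Pads are 22 mm wide; open, the fingers measure 114 mm over their backs; the gripper's body (76 mm by 85 mm) begins 54 mm behind the grasp point. The pads swing forward as they close: fully open they stand 13 mm farther back than shut.
Start: joints at [0.972, 0.259, 1.535, -0, 1.348, -0.203], TCP at [0.212, 0.507, 0.231] pointing down, gripper open.
Joint ranges: [-3.14, 3.14], [-0.91, 2.08], [0.19, 2.58], [-1.22, 4.36], [0.22, 2.71], [-3.12, 3.12]. Speed limits (rad/s): [2.57, 2.57, 3.14, 3.14, 3.14, 3.14].

## Interface

Orientations are given as a unit quaternion [x, y, z, w].
In Python, from station import ctrl gives the robot as it stands. The module is installed in compiled form; this text tells all that it offers.
- The arm moves only by the shell command python3 -m creep 'ROWS' [FORCE]. ROWS is JSON, a list that holds one entry, the list of rows, each a list of 5 numbers: the closure in counts, from 0 (fully open) to 255 (shut), then the shift along the tool's x, y, z in cm, then the turn about the tool's z in degrees. A call has 1 to 5 rows; each row is the pose to reach, as a shift and turn from the pose commanded when the call began, along the tool's axes at that moment; what a row does not reach only later rows make up. A row lasts 1/8 s, in which the tool goes at most 62.5 mm and 10.7 degrees, less where a joint would pass 70% of its speed; a pose out of reach is approached as far as the arm can. A call with a gripper value outside its range is refused whole. The fingers move at their own pace and stop on an object; FORCE is the grip in N (left out, the last holds). Time passes only in rows, so rows that repeat a pose let the fingers close. It gives the time, the measured TCP pose, the force, the opening and the grip force at its end, in the units of the state.
- ctrl.observe(): the state, without advancing time (a new reading comes with each control period).
- ctrl.get_image(name): name is "scene" or "top" or "wrist"; returns a dict with "image" (400x640x3 uint8, red, green, blue), "vertical_fov" (degrees; the focal length in pixels is half the picture's height over the tangent of half this angle, whatever the lens; pixels are square), "cx", "cy" (the principal point, pixels), "cam_to_world" (4x4, takes a point from camera to world coordinates). Camera axes: x right, y up, looking along -z (the intrinsics and any distortion apply to the point x, -y, -z); pixel columns grow to the right and rows downward; lengths in m; the calibration is good to about 2 mm. A picture is of the moment at which its call begins. There is no depth.
- ctrl.finish_job(): hands the job in; it is judged then, once.
The state is a dict: "time_s": time; "joints": joint angles; "joint_velocities": joint speeds; "joint_torque": joint torques, N m; "tcp_pos": TCP position; "orientation": TCP orientation; "wrist_force": force on the tool from outside, world axes, zero at the start; "ft_torque": the same for the moment, N m; "width": finger opening in m; "grasp_force": force on a finger pad.
Only numpy, scipy, OpenCV 4.12 (cv2) and the standard library are available. Lean on these libraries where they do the work, as an engineer would, in place of code of your own. Each camera call takes 0.05 s, during which the arm holds its last target. There are 200 camera calls.

## Working session

There is one attempt and no reset: what is moved stays moved. The work goes in short steps, Python scripts to look and compute and a shell command to move; the robot and the scene stay as the last step left them, time stands still between calls to the robot, and variables do not carry over. Pictures are saved under pics/ and viewed, at most 10 in all, crops included, and the job is handed in when it is done.

```bash
mkdir -p pics; cat > h.py <<'E'
import numpy as np,cv2,json
from station import ctrl
def get(n,f=None):
    d=ctrl.get_image(n)
    if f: cv2.imwrite('pics/'+f,d['image'][:,:,::-1])
    return d
def ray(d,u,v,z):
    f=200/np.tan(np.radians(d['vertical_fov'])/2)
    T=np.array(d['cam_to_world']); r=T[:3,:3]@np.array([(u-d['cx'])/f,-(v-d['cy'])/f,-1]); o=T[:3,3]
    return o+r*(z-o[2])/r[2]
E
python3 - <<'E'
from h import *
a=get('top','top1.png');b=get('scene','sc1.png')
print({k:v for k,v in a.items() if k!='image'});print(ctrl.observe())
print([k for k in b])
E
```

```text
{'vertical_fov': 47.064609013914065, 'cx': 324.15521853648426, 'cy': 201.40708609450905, 'cam_to_world': array([[ 0.00690733,  0.99291536, -0.11862282,  0.46850269],
       [-0.9999751 ,  0.00668736, -0.00225226,  0.03547818],
       [-0.00144303,  0.11863542,  0.99293683,  1.07324799],
       [ 0.        ,  0.        ,  0.        ,  1.        ]])}
{'time_s': 0.1, 'joints': array([ 9.72212608e-01,  2.59256642e-01,  1.53598660e+00,  2.21426215e-05,
        1.34804532e+00, -2.02792140e-01]), 'joint_velocities': array([-0.00271827, -0.00048558, -0.00322077, -0.00066406,  0.00179565,
        0.00040078]), 'joint_torque': array([ 1.39518110e-03, -4.46968031e+01, -2.91244340e+01, -3.12759939e-04,
        6.20018371e-03, -3.33780129e-06]), 'tcp_pos': array([0.21172928, 0.50707754, 0.23055991]), 'orientation': array([ 1.96608962e-01,  9.80481615e-01, -7.76582273e-04, -3.40687983e-04]), 'wrist_force': array([-0.3091759 ,  0.14010869, -0.4053468 ]), 'ft_torque': array([-0.00571804,  0.01701799, -0.00972127]), 'grasp_force': 0.0, 'width': 0.08558242426379735}
['image', 'vertical_fov', 'cx', 'cy', 'cam_to_world']
```

View pics/top1.png

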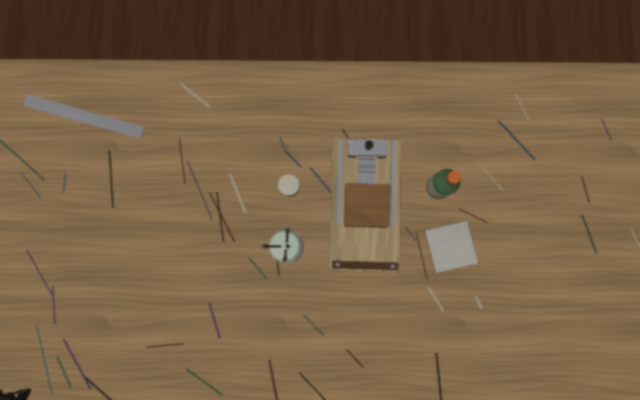

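View pics/sc1.png

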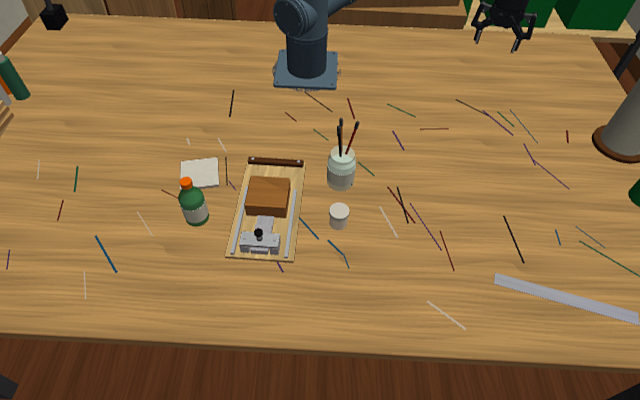

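The top view shows the clamp upright in the picture: jaw at cols 344–391, rows 183–227, fence at row 265, pin at (369,146). The jar is at (286,246), the pot at (289,185), the bottle at (446,183) and the panel at (451,247).

```bash
python3 - <<'E'
from h import *
d=get('top')
hsv=cv2.cvtColor(d['image'],cv2.COLOR_RGB2HSV)
print(hsv[205,367],hsv[245,367],hsv[265,367])
roi=np.zeros(hsv.shape[:2],np.uint8);roi[170:240,335:400]=1
m=((hsv[...,2]<hsv[205,367,2]+22)&(hsv[...,1]>110)).astype(np.uint8)*roi
m=cv2.morphologyEx(m,cv2.MORPH_OPEN,np.ones((5,5)))
c=max(cv2.findContours(m,0,1)[0],key=cv2.contourArea)
r=cv2.minAreaRect(c);print(r)
P=np.array([ray(d,u,v,.059) for u,v in cv2.boxPoints(r)]);print(P.round(4),P.mean(0))
for n,p in dict(fL=(333,262),fR=(398,264),pin=(369,146)).items(): print(n,ray(d,*p,.026 if n[0]=='f' else .078).round(4))
for n,p,z in [('plateTL',(333,140),.012),('plateTR',(400,140),.012),('plateBL',(331,268),.012),('plateBR',(399,269),.012),('jar',(286,246),.1),('panel',(451,247),.012)]: print(n,ray(d,*p,z).round(4))
E
```

```text
[ 14 133 111] [ 19  89 155] [ 13 126  71]
((366.0, 205.0), (42.0, 44.0), 90.0)
[[ 0.6291 -0.0063  0.059 ]
 [ 0.6298 -0.1046  0.059 ]
 [ 0.5359 -0.1037  0.059 ]
 [ 0.5352 -0.0065  0.059 ]] [ 0.5825146  -0.05524214  0.059     ]
fL [0.4558 0.0169 0.026 ]
fR [ 0.4523 -0.13    0.026 ]
pin [ 0.7116 -0.0607  0.078 ]
plateTL [0.7417 0.018  0.012 ]
plateTR [ 0.7427 -0.1404  0.012 ]
plateBL [0.442  0.0212 0.012 ]
plateBR [ 0.4408 -0.1343  0.012 ]
jar [0.4895 0.1175 0.1   ]
panel [ 0.4917 -0.2545  0.012 ]
```

```bash
python3 -m creep '[[[255,-3,-2.6,-3,0],[255,-7,-6,-6,0],[255,-11.5,-10,-7,0],[255,-16,-13.7,-7,0],[255,-20,-17.1,-7,0]]]' 40
```

```text
time_s: 0.78
tcp_pos: [0.3311, 0.2708, 0.3014]
orientation: [0.197, 0.98, 0.0, 0.0]
wrist_force: [0.3, 0.6, 0.9]
width: 0.0003
grasp_force: 0.0
```

```bash
python3 -m creep '[[[255,-4.5,-3.8,0,0],[255,-9,-7.6,0,0],[255,-13.5,-11.5,0,0],[255,-18,-15.4,0,0],[255,-22,-19,0,0]]]'
```

```text
time_s: 1.4
tcp_pos: [0.4609, 0.0104, 0.3012]
orientation: [0.197, 0.98, 0.0, -0.0]
wrist_force: [1.0, 0.3, -0.7]
width: 0.0001
grasp_force: 0.0
```

```bash
python3 -m creep '[[[255,-3.5,-3,0,-7],[255,-5.7,-4.7,0,-14],[255,-5.7,-4.7,0,-21.2],[255,-5.7,-4.7,0,-21.2],[255,-5.7,-4.7,0,-21.2]]]'
```

```text
time_s: 2.02
tcp_pos: [0.4947, -0.0525, 0.3012]
orientation: [0.014, 1.0, 0.0, -0.0]
wrist_force: [-0.2, 0.4, 0.5]
width: 0.0002
grasp_force: 0.0
```

```bash
python3 - <<'E'
from h import *
d=get('wrist','w1.png');np.save('w1.npy',d,allow_pickle=True)
f=200/np.tan(np.radians(d['vertical_fov'])/2);print(f,d['cx'],d['cy'],np.round(d['cam_to_world'],3))
E
```

```text
320.97054262825355 324.194003149925 204.8955587929355 [[ 0.029 -0.966 -0.258  0.429]
 [ 1.     0.028  0.008 -0.051]
 [-0.    -0.258  0.966  0.444]
 [ 0.     0.     0.     1.   ]]
```

View pics/w1.png

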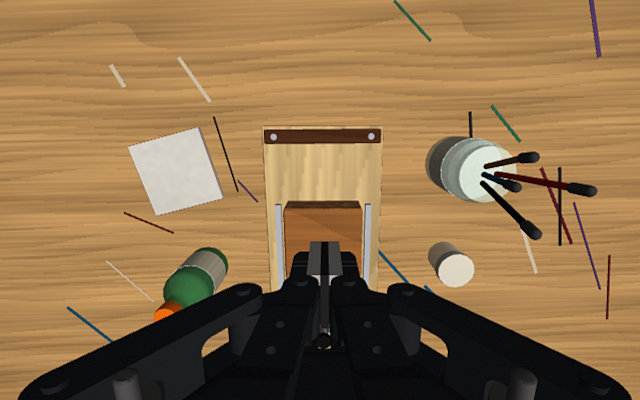

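The wrist view shows the fence's inner edge at row ≈143 (cols 265–382), the jaw's top near edge at row ≈208 (cols 285–364), and the closed fingertips at about (325,245). The jar, with its brushes leaning to the right, stays clear.

```bash
python3 - <<'E'
from h import *
d=np.load('w1.npy',allow_pickle=True).item()
for n,u,v,z in [('jawL',285,208,.059),('jawR',364,208,.059),('jbotL',287,202,.014),('jbotR',361,202,.014),('fenceL',265,143,.026),('fenceR',382,143,.026),('plL',264,128,.012),('plR',382,128,.012),('plL2',272,280,.012),('plR2',378,280,.012)]: print(n,ray(d,u,v,z).round(4))
print(d['image'][195:215,320].tolist())
E
```

```text
jawL [ 0.5347 -0.1028  0.059 ]
jawR [ 0.5375 -0.0045  0.059 ]
jbotL [ 0.5385 -0.1056  0.014 ]
jbotR [ 0.5414 -0.0033  0.014 ]
fenceL [ 0.4566 -0.1276  0.026 ]
fenceR [0.461  0.0223 0.026 ]
plL [ 0.4382 -0.13    0.012 ]
plR [0.4427 0.0244 0.012 ]
plL2 [ 0.6578 -0.1351  0.012 ]
plR2 [0.6624 0.0222 0.012 ]
[[227, 196, 137], [227, 195, 135], [226, 195, 136], [228, 196, 137], [235, 205, 144], [197, 163, 109], [101, 75, 45], [65, 41, 21], [70, 47, 25], [63, 42, 22], [72, 48, 26], [72, 47, 25], [62, 40, 22], [92, 67, 37], [145, 89, 44], [157, 93, 43], [152, 95, 47], [153, 97, 50], [150, 95, 47], [143, 90, 44]]
```

```bash
python3 -m creep '[[[255,0,0,5,0],[255,0,0,10.5,0],[255,0,0,16,0],[255,0,0,20,0],[255,0,0,20,0]]]'
```

```text
time_s: 2.7
tcp_pos: [0.4924, -0.0516, 0.0989]
orientation: [0.013, 1.0, 0.001, -0.003]
wrist_force: [0.3, 0.5, 0.0]
width: -0.0003
grasp_force: 0.0
```

```bash
python3 -m creep '[[[255,0,0,3,0],[255,0,0,5,0],[255,0,0,6.4,0],[255,0,0,6.4,0],[255,0,0,6.4,0]]]'; python3 -c "
from h import *
get('wrist','w2.png');get('scene','s2.png')"
```

```text
time_s: 3.32
tcp_pos: [0.4958, -0.0531, 0.0385]
orientation: [0.013, 1.0, -0.0, 0.001]
wrist_force: [-0.6, -1.1, 0.7]
width: -0.0001
grasp_force: 0.0
```

View pics/w2.png

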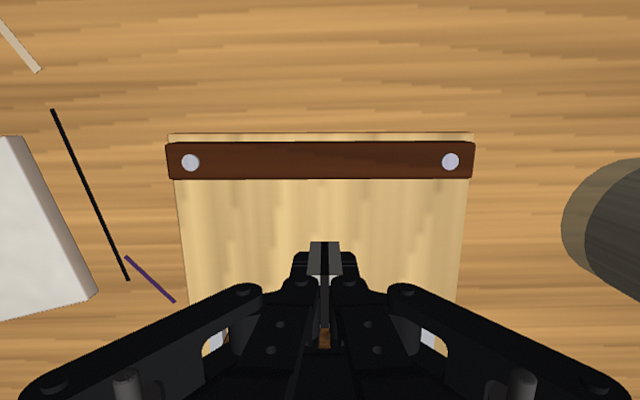

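The closed fingers are centred between fence (inner edge at row 179) and jaw, with no contact. Now I'll approach the jaw face slowly.

```bash
python3 -m creep '[[[255,-1,0,0.2,0],[255,-2,0,0.2,0],[255,-2.5,0,0.2,0],[255,-2.5,0,0.2,0]]]'; python3 -m creep '[[[255,-0.3,0,0,0],[255,-0.6,0,0,0],[255,-0.9,0,0,0],[255,-0.9,0,0,0]]]'
```

```text
time_s: 3.92
tcp_pos: [0.5203, -0.0536, 0.0352]
orientation: [0.013, 1.0, -0.0, -0.0]
wrist_force: [-0.4, 0.2, 0.1]
width: 0.0001
grasp_force: 0.0
time_s: 4.42
tcp_pos: [0.5276, -0.0536, 0.0351]
orientation: [0.013, 1.0, 0.0, -0.001]
wrist_force: [-4.5, -1.2, 2.1]
width: 0.0
grasp_force: 2.2
```

```bash
python3 -m creep '[[[255,-0.6,0,0,0],[255,-1.2,0,0,0],[255,-1.8,0,0,0],[255,-1.8,0,0,0]]]'; python3 -c "
from h import *
d=get('wrist','w3.png');d=get('top','t3.png')"
```

```text
time_s: 4.92
tcp_pos: [0.5455, -0.0539, 0.035]
orientation: [0.013, 1.0, 0.0, -0.002]
wrist_force: [-4.8, 0.4, 3.2]
width: -0.0004
grasp_force: 2.6
```

```bash
python3 -m creep '[[[255,-0.4,0,0,0],[255,-0.8,0,0,0],[255,-1.2,0,0,0],[255,-1.6,0,0,0],[255,-1.6,0,0,0]]]'; python3 - <<'E'
from h import *
a=cv2.imread('pics/t3.png')
d=get('top','t4.png');b=d['image'][:,:,::-1]
s=get('scene')['image'][:,:,::-1]; s0=cv2.imread('pics/s2.png')
z=lambda i,r:cv2.resize(i[r],None,fx=4,fy=4,interpolation=2)
r=np.s_[130:235,330:405];q=np.s_[205:265,220:310]
o=cv2.hconcat([z(a,r),z(b,r)]); cv2.imwrite('pics/c4.png',o[:, :600])
o=cv2.vconcat([z(s0,q),z(s,q)]); cv2.imwrite('pics/c5.png',o)
E
```

```text
time_s: 5.65
tcp_pos: [0.5603, -0.0541, 0.0349]
orientation: [0.013, 1.0, 0.0, -0.003]
wrist_force: [-8.7, -0.4, 6.0]
width: -0.0006
grasp_force: 4.3
```

View pics/c5.png

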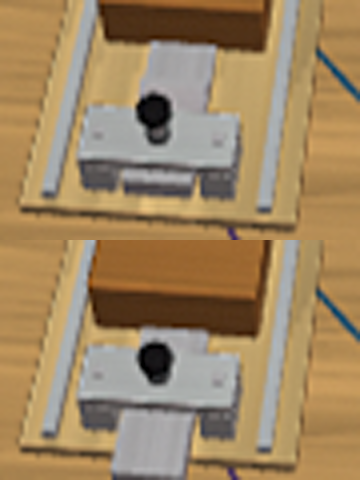

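The crop shows the black knob sitting lower on the bridge (y 118 against 110 before), and the jaw pushed back about 33 mm: the pin has dropped. Letting go now.

```bash
python3 -m creep '[[[255,0.3,0,0,0],[255,0.7,0,0,0],[255,1.2,0,0,0],[255,2.5,0,0,0],[255,3.5,0,0,0]]]'; python3 -m creep '[[[255,0.8,0,0,0],[255,1.3,0,0,0],[255,1.3,0,0,0],[255,1.3,0,0,0]]]';  python3 - <<'E'
from h import *
d=get('top','t5.png');b=d['image'][:,:,::-1]
s=get('scene')['image'][:,:,::-1]
z=lambda i,r:cv2.resize(i[r],None,fx=4,fy=4,interpolation=2)
cv2.imwrite('pics/c6.png',z(s,np.s_[150:265,220:310]))
E
```

```text
time_s: 6.38
tcp_pos: [0.5272, -0.0537, 0.0353]
orientation: [0.013, 1.0, 0.0, 0.0]
wrist_force: [-0.0, -1.1, -0.2]
width: 0.0003
grasp_force: 0.0
time_s: 6.88
tcp_pos: [0.5153, -0.0535, 0.0354]
orientation: [0.013, 1.0, -0.0, 0.0]
wrist_force: [-0.0, -0.5, 0.0]
width: -0.0004
grasp_force: 0.0
```

View pics/c6.png

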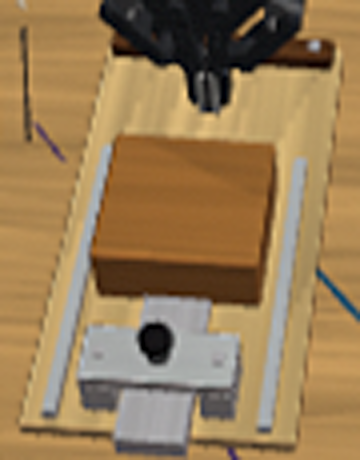

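The jaw has sprung back slightly and stays well clear of rest, with the tail bar still past the bridge and the knob down. The fingers are free, so I'll lift clear.

```bash
python3 -m creep '[[[255,0,0,-3,0],[255,0,0,-8,0],[255,0,0,-13,0],[255,0,0,-17,0],[255,0,0,-20,0]]]'; python3 -m creep '[[[255,0,0,-2,0],[255,0,0,-4,0],[255,0,0,-4,0],[255,0,0,-4,0],[255,0,0,-4,0]]]';  python3 - <<'E'
from h import *
d=get('wrist','w7.png');g=d['image']
# jaw's near top edge along the centre column: dark cork face -> brighter wooden top
v=g[130:245,310].sum(1).astype(int)
for r in np.where(abs(np.diff(v))>60)[0]+131: print(r,ray(d,310,r,.059).round(4),v[r-131],v[r-130])
E
```

```text
time_s: 7.6
tcp_pos: [0.5154, -0.0535, 0.2375]
orientation: [0.013, 1.0, -0.0, 0.001]
wrist_force: [0.6, -0.4, 0.3]
width: -0.0003
grasp_force: 0.0
time_s: 8.22
tcp_pos: [0.5143, -0.0532, 0.2741]
orientation: [0.013, 1.0, 0.0, -0.001]
wrist_force: [-0.1, -0.3, 1.1]
width: 0.0004
grasp_force: 0.0
210 [ 0.5498 -0.0708  0.059 ] 511 360
211 [ 0.551  -0.0708  0.059 ] 360 148
220 [ 0.562  -0.0712  0.059 ] 179 241
```

View pics/w7.png

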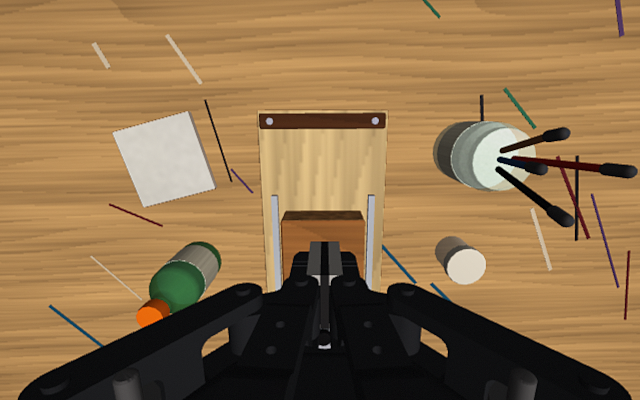

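The jaw's top edge (row 220) is at x ≈ 0.562, against 0.536 at the start. That is 26 mm back, the middle position, and the other objects are where they were.

```bash
python3 -c "
from station import ctrl
print(ctrl.finish_job())"
```

```text
the job is handed in; nothing more can be done
None
```

The clamp is open at its middle position: the jaw sits about 26 mm back, caught on the pin in the first notch. The arm is clear, nothing else was moved, and the job was handed in at about 8 s.

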